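# Put the green screwdriver away in the tool case

### The job

Lay the green-handled screwdriver flat and lengthwise in the empty front compartment of the open red tool case and let go of it. Set it down rather than dropping it, and see that nothing stands above the rim. Then close the lid fully; leave the blue and the black-and-orange screwdrivers where they lie.

Things in the scene. Friction and masses are not known exactly. Their poses are not given: they have to be found in the camera images.
- green_driver: The one to put away: a screwdriver with a green handle 95 mm long and 26 mm thick and a steel blade, 190 mm long overall, lying on the bench. Origin on its axis inside the handle, 40 mm from the butt end and 13 mm above the bench; its x axis points along the screwdriver to the tip of the blade. It weighs about 80 g and balances near this origin.
- blue_driver: Bystander: a screwdriver with a blue handle 85 mm long and 22 mm thick and a steel blade, 170 mm long overall, lying on the bench. Origin on its axis inside the handle, 40 mm from the butt end and 11 mm above the bench; its x axis points along the screwdriver to the tip of the blade.
- orange_driver: Bystander: a screwdriver with a black-and-orange handle 100 mm long and 28 mm thick and a steel blade, 200 mm long overall, lying on the bench. Origin on its axis inside the handle, 40 mm from the butt end and 14 mm above the bench; its x axis points along the screwdriver to the tip of the blade.
- case: Red plastic tool case, fixed to the bench, outer 170 (its x) x 280 (its y) x 50 mm high, walls 5 mm. Origin at the centre of its underside; x points from the front wall (robot's side) to the hinge, y along the case, z up. A divider 30 mm high and 5 mm thick at x = +30 mm parts it lengthwise; behind it a grey rack of bits, up to 40 mm high, fills the rear.
- case_front (a point): Middle of the floor of the case's empty front compartment, 6 mm above the bench, axes as the case's: the compartment spans 53 mm either way in x and 135 mm either way in y; its rim is 44 mm above this point (24 mm at the divider).
- case_lid (a joint): Angle (rad) of the case's flat red lid, 170 x 280 x 8 mm, plain outside, no handle: 0 shut, 1.57 upright, 1.9 at most (leaning away from the robot). Hinge line along the case's y at x = +85 mm, z = 50 mm (the rim); the lid reaches 170 mm from it. A stiff hinge holds it wherever it is left (about 3 N at the free edge moves it), so it must be pushed all the way down.

How it is judged:
By the outcome, as a careful person would: the job done as asked, in the order asked, and still so for the second after the job is handed in, with the robot touching nothing.
It also fails if it takes over 51 s, if anything falls off the work surface, if the arm or the gripper's body presses on something with over 40 N, if the wrist force passes 120 N, or if a joint passes its speed limit or range.

### The arm

A 6-joint arm with a two-finger parallel gripper is mounted at the origin on the work surface. World frame = base frame: x ahead of the robot, y to its left, z up, the work surface at z = 0. Lengths are in m, angles in degrees, forces in N, time in s.
With the tool pointing down it reaches from about 0.325 to 0.775 m from the base axis. Payload 5.5 kg.
Tool frame: the origin (TCP) lies at the centre of the arm's flange, where the gripper is bolted on; the fingertips stand 182 mm ahead of it and the grasp point (between the pads) lies 163 mm ahead of it; z points along the fingers, y is the line along which they close (so a half turn about z gives the same grasp; the last joint's range is limited). The gripper opens to 88 mm and grips with 3 to 60 N. Pads are 20 mm wide; open, the fingers measure 115 mm over their backs; the gripper's body (75 mm by 178 mm) begins 61 mm behind the grasp point.
Start: joints at [-74.983, 5.22, 70.514, -0, 104.267, -3.249], TCP at [0.188, -0.57, 0.405] pointing down, gripper open.
Joint ranges: [-164.24, 164.24], [-49.07, 125.15], [9.68, 141.18], [-86.29, 266.29], [3.28, 154.24], [-151.56, 151.56]. Speed limits (degrees/s): [147.25, 147.25, 172.46, 180, 180, 180].

### API

Orientations are given as [roll, pitch, yaw] about the fixed x, y, z axes, in that order (R = Rz(yaw) Ry(pitch) Rx(roll)).
In Python, from station import r gives the robot as it stands. The module is installed in compiled form; this text tells all that it offers. Calls block until the motion is done:
- r.reach(position, orientation): joint-space move of the TCP to a pose.
- r.servo_line(position, rotation=None, speed=0.15): straight line of the TCP; rotation=None keeps the orientation; speed is the mean speed in m/s.
- r.move_joints(angles): joint-space move.
- r.let_go() and r.grab(squeeze=None): open the fingers fully, or close them until they stop; squeeze is the grip in N (None keeps the last).
- r.wait(seconds).
- r.inverse_kinematics(position, orientation): joint angles nearest the present ones, or None.
- r.sense(): the state.
- r.snapshot(name): name is "scene" or "top" or "wrist"; returns a dict with "frame" (420x560x3 uint8, red, green, blue), "fx", "fy", "cx", "cy" (pixels), "R" (3x3) and "t" (3): a world point X has camera coordinates R X + t. Camera axes: x right, y down, z forward; pixel columns grow to the right and rows downward; lengths in m; the calibration is good to about 2 mm. The wrist camera is an equidistant fisheye: a pixel r from the principal point sees the ray r / f radians off the axis. A picture is of the moment at which its call begins. There is no depth.
A pose or a line that the arm cannot do raises r.IKError and nothing moves.
- r.hand_in(): hands the job in; it is judged then, once.
The state is a dict: "clock": time; "joints": joint angles; "joint_vel": joint speeds; "joint_torque": joint torques, N m; "tcp_pos": TCP position; "orientation": TCP orientation; "contact_force": force on the tool from outside, world axes, zero at the start; "torque": the same for the moment, N m; "opening": finger opening in m; "gripper_force": force on a finger pad.
Only numpy, scipy, OpenCV 4.12 (cv2) and the standard library are available. Lean on these libraries where they do the work, as an engineer would, in place of code of your own. Each camera call takes 0.05 s, during which the arm holds its last target. There are 200 camera calls.

## Working session

There is one attempt and no reset: what is moved stays moved. The work goes in short steps, each a Python script; the robot and the scene stay as the last script left them, time stands still between calls to the robot, and variables do not carry over. Pictures are saved under pics/ and viewed, at most 10 in all, crops included, and the job is handed in when it is done.

```bash
mkdir -p pics; python3 - <<'E'
from station import r
import cv2,numpy as np
for n in("scene","top"):
    s=r.snapshot(n); cv2.imwrite(f"pics/{n}0.png",s["frame"][:,:,::-1]); print(n,s["fx"],s["cx"],s["cy"],np.round(s["R"],3).tolist(),np.round(s["t"],3))
s=r.sense();print(s)
E
```

```text
scene 392.28838044925556 284.46688390432655 212.11903024456703 [[-0.681, 0.733, 0.002], [0.638, 0.594, -0.489], [-0.36, -0.331, -0.872]] [ 0.384 -0.279  1.117]
top 518.5422559592466 279.6550171069866 205.5513900700905 [[-0.029, -1.0, 0.011], [-0.993, 0.028, -0.114], [0.114, -0.014, -0.993]] [-0.022  0.542  0.954]
{'clock': 0.1, 'joints': array([-7.49835137e+01,  5.25916354e+00,  7.05730746e+01,  1.47079332e-03,
        1.04264051e+02, -3.24730997e+00]), 'joint_vel': array([ 0.01562277, -0.25069235, -0.29699931,  0.00812342,  0.01496083,
       -0.0419557 ]), 'joint_torque': array([ 1.14386861e-03, -4.47857201e+01, -4.07569778e+01,  6.98382617e-02,
        2.84912658e-02, -1.23417099e-04]), 'tcp_pos': array([ 0.18806829, -0.56983237,  0.40363459]), 'orientation': array([-1.79903947e+02, -6.87812531e-03,  1.82641517e+01]), 'contact_force': array([-0.82162802,  0.54225986, -0.45742774]), 'torque': array([ 0.11449743,  0.01387382, -0.04070121]), 'gripper_force': 0.0, 'opening': 0.0877534371725966}
```

View pics/top0.png

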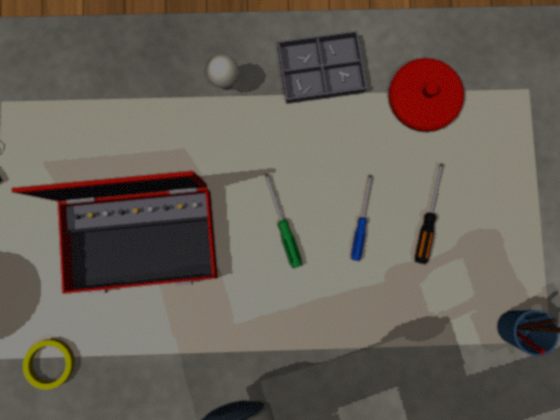

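View pics/scene0.png

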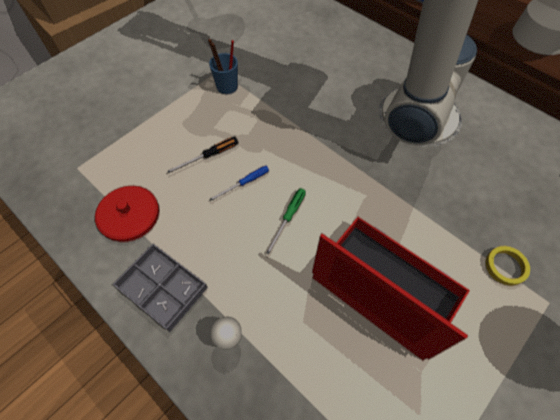

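The top view shows the green driver with its butt at about (296,265) and tip at about (267,174). The case's front rim runs from (65,291) to (216,277), and the lid is open, leaning back beyond upright.

```bash
cat > h.py <<'E'
from station import r
import cv2,numpy as np
def ray(s,px,z):
    px=np.atleast_2d(px).astype(float)
    d=np.c_[(px[:,0]-s["cx"])/s["fx"],(px[:,1]-s["cy"])/s["fy"],np.ones(len(px))]@s["R"]
    c=-s["R"].T@s["t"]
    return c+d*((z-c[2])/d[:,2])[:,None]
def biggest(m):
    cs,_=cv2.findContours(m.astype(np.uint8),cv2.RETR_EXTERNAL,cv2.CHAIN_APPROX_NONE)
    return max(cs,key=cv2.contourArea)
def proj(s,X):
    c=np.atleast_2d(X)@s["R"].T+s["t"]
    return np.c_[c[:,0]/c[:,2]*s["fx"]+s["cx"],c[:,1]/c[:,2]*s["fy"]+s["cy"]]
E
python3 - <<'E'
from h import *
for n in("top","scene"):
    s=r.snapshot(n);s={k:np.asarray(v) for k,v in s.items()}
    hsv=cv2.cvtColor(s["frame"],cv2.COLOR_RGB2HSV);H,S,V=cv2.split(hsv)
    g=(H>45)&(H<85)&(S>120)&(V>40)
    p=ray(s,biggest(g)[:,0],0.013)[:,:2].astype(np.float32)
    (c,wh,a)=cv2.minAreaRect(p); b=cv2.boxPoints((c,wh,a))
    print(n,"green",c,wh,a,b.round(4).tolist())
    if n=="top":
        m=((H<8)|(H>172))&(S>150)&(V>50); m[:,240:]=0
        k=biggest(m);q=cv2.approxPolyDP(k,3,True)[:,0]
        print(np.c_[q,ray(s,q,0.05)[:,:2].round(4)])
        # front rim line: lowest red px per column
        cols=np.arange(75,206);low=np.array([np.nonzero(m[:,c])[0].max() for c in cols])
        w=ray(s,np.c_[cols,low+.5],0.05);l=cv2.fitLine(w[:,:2].astype(np.float32),cv2.DIST_HUBER,0,.01,.01).ravel();print(l)
        rows=np.arange(200,268);rt=np.array([np.nonzero(m[rr])[0].max() for rr in rows])
        w=ray(s,np.c_[rt+.5,rows],0.05);l=cv2.fitLine(w[:,:2].astype(np.float32),cv2.DIST_HUBER,0,.01,.01).ravel();print(l)
        big=cv2.resize(s["frame"][160:310,0:310,::-1],None,fx=2.5,fy=2.5,interpolation=cv2.INTER_CUBIC);cv2.imwrite("pics/case1.png",big)
E
```

```text
top green (0.4706985354423523, -0.05419918894767761) (0.09148956090211868, 0.02128182351589203) 16.639223098754883 [[0.423799991607666, -0.057100001722574234], [0.42989999055862427, -0.07750000059604645], [0.5175999999046326, -0.05130000039935112], [0.5115000009536743, -0.030899999663233757]]
[[2.070e+02 1.880e+02 5.760e-01 9.720e-02]
 [1.990e+02 1.870e+02 5.783e-01 1.121e-01]
 [1.960e+02 1.920e+02 5.691e-01 1.178e-01]
 [2.060e+02 1.940e+02 5.648e-01 9.920e-02]
 [2.100e+02 2.760e+02 4.129e-01 9.380e-02]
 [7.200e+01 2.900e+02 3.950e-01 3.452e-01]
 [6.400e+01 2.880e+02 3.990e-01 3.597e-01]
 [6.000e+01 2.060e+02 5.498e-01 3.699e-01]
 [6.600e+01 2.040e+02 5.532e-01 3.589e-01]
 [5.900e+01 2.010e+02 5.592e-01 3.719e-01]
 [6.300e+01 2.920e+02 3.918e-01 3.614e-01]
 [2.150e+02 2.770e+02 4.108e-01 8.470e-02]]
[ 0.06864648 -0.997641    0.39837536  0.24616098]
[0.9975779  0.0695584  0.490865   0.08803819]
scene green (0.468443363904953, -0.05646849423646927) (0.09311360120773315, 0.021187713369727135) 17.02924919128418 [[0.42080000042915344, -0.05999999865889549], [0.4269999861717224, -0.08020000159740448], [0.5160999894142151, -0.05299999937415123], [0.5098999738693237, -0.03269999846816063]]
```

View pics/case1.png

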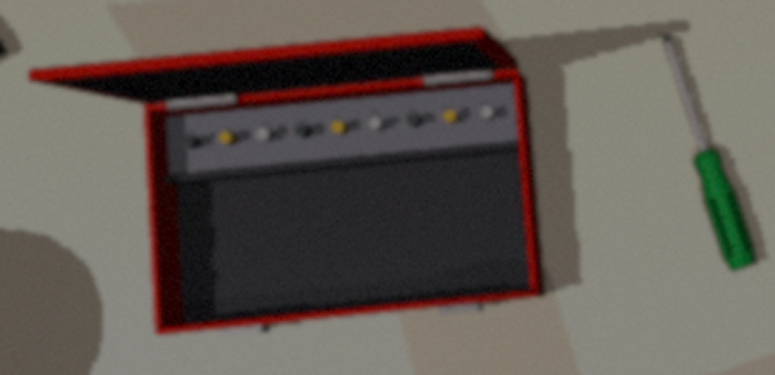

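The enlarged top view shows the empty front compartment and the lid leaning back. The case centre comes out at about (0.485, 0.228) with yaw 4°, and the green origin at about (0.462, -0.057) with yaw 17°. I'll hover over the driver, check the fingers with the wrist camera, and grasp.

```bash
python3 - <<'E'
from h import *
r.reach([.4624,-.0575,.27],[180,0,16.9])
s=r.snapshot("wrist");cv2.imwrite("pics/w1.png",s["frame"][:,:,::-1])
r.servo_line([.4624,-.0575,.186],speed=.1)
print(r.sense()["contact_force"])
r.grab(15); s=r.sense(); print(s["opening"],s["gripper_force"],s["contact_force"])
r.servo_line([.4624,-.0575,.30],speed=.15)
s=r.sense(); print(s["clock"],s["opening"],s["gripper_force"],s["contact_force"],s["joints"])
w=r.snapshot("wrist");t=r.snapshot("top")
cv2.imwrite("pics/w2.png",np.hstack([cv2.resize(w["frame"],(400,300)),cv2.resize(t["frame"],(400,300))])[:,:,::-1])
E
```

```text
[-0.57098042 -0.21564021 -0.20915171]
0.025705123612807263 14.998674094676971 [-0.39335165 -0.68818693  0.10835166]
5.2667 0.026047181964191986 14.998705387115479 [-0.44658554  0.08402309 -1.70392131] [-1.12728952e+01 -1.55380918e+01  1.00759287e+02 -7.63225527e-04
  9.48861412e+01  6.18265671e+01]
```

View pics/w1.png

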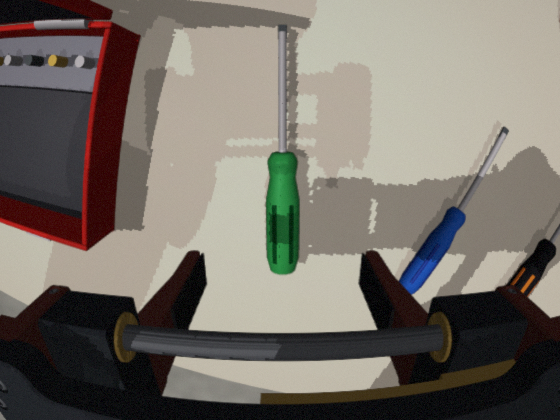

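View pics/w2.png

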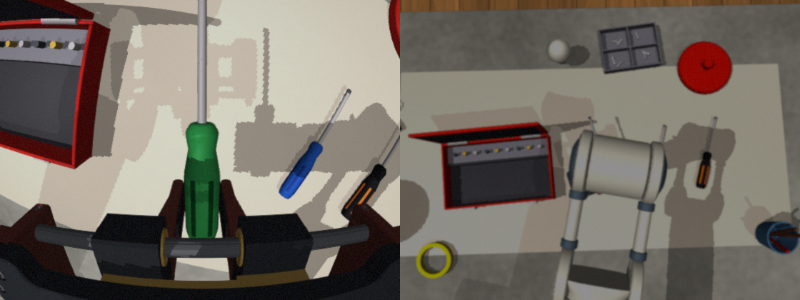

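The hover view showed the driver centred between the fingers, and it is now held with the opening at 26 mm. I'll rotate it to the case axis first, then carry it over and set it down by feel. The fully open fingers are wider than the compartment, so I'll centre the hand and loosen the grip to 3 N before opening.

```bash
python3 - <<'E'
from h import *
r.reach([.4624,-.0575,.30],[180,0,94])
P=[.4627,.1713]
r.servo_line(P+[.30],speed=.25)
w=r.snapshot("wrist");t=r.snapshot("top")
cv2.imwrite("pics/w3.png",np.hstack([cv2.resize(w["frame"],(400,300)),cv2.resize(t["frame"],(400,300))])[:,:,::-1])
np.savez("w3.npz",**w)
print(r.sense()["clock"],r.sense()["contact_force"])
E
```

```text
7.7583 [ 0.04602588 -0.5188813  -0.56934202]
```

View pics/w3.png

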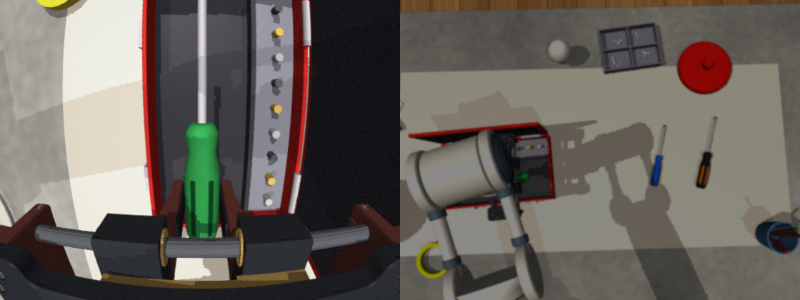

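The wrist view shows the driver at column 202, parallel to the compartment walls at columns 155 and 248, so it is centred. Lowering it now.

```bash
python3 - <<'E'
from h import *
P=[.4627,.1713]
r.servo_line(P+[.198],speed=.15); r.wait(.2)
f0=r.sense()["contact_force"]
for z in np.arange(.197,.1885,-.001):
    r.servo_line(P+[z],speed=.02); f=r.sense()["contact_force"]; print(round(z,3),f.round(2))
    if f[2]-f0[2]>2.5: break
r.grab(3); r.wait(.2); s=r.sense(); print(s["contact_force"],s["opening"],s["gripper_force"])
r.let_go(); s=r.sense(); print(s["clock"],s["opening"],s["contact_force"],s["tcp_pos"],s["gripper_force"])
w=r.snapshot("wrist");cv2.imwrite("pics/w4.png",w["frame"][:,:,::-1])
E
```

```text
0.197 [-1.   -0.09 -1.2 ]
0.196 [-0.43 -0.06  0.29]
0.195 [-0.44 -0.03 -1.01]
0.194 [-0.09 -0.14 -1.11]
0.193 [ 0.27 -0.07 -0.88]
0.192 [ 0.69 -0.08  0.03]
0.191 [-3.28 -1.54  5.58]
[-2.07026088 -1.02941638  5.4013359 ] 0.025870845012056824 3.0000465363264084
11.9667 0.087075913771708 [ 2.0594188   0.18548966 -0.32454692] [0.46282234 0.17130943 0.19104771] 2.923510061809793
```

View pics/w4.png

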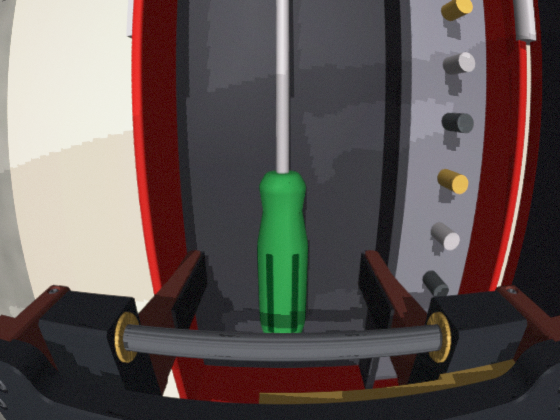

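The fingers opened to 87 mm with negligible contact, and the driver lies flat along the middle of the compartment. I'll retreat, check, measure the lid angle and check that the closing path is reachable.

```bash
cat > lid.py <<'E'
from h import *
ex=np.array([.9976,.0693]);ey=np.array([-.0693,.9976]);C=np.array([.4848,.2280])
def tcp(th,d=.155,y=0,extra=0):
    c=np.array([.085,.05])+d*np.array([-np.cos(th),np.sin(th)])+(.018+extra)*np.array([np.sin(th),np.cos(th)])
    w=C+c[0]*ex+y*ey
    return [w[0],w[1],c[1]-.01+.182]
O=[180,0,4]
E
python3 - <<'E'
from lid import *
P=[.4627,.1713]
r.servo_line(P+[.29],speed=.15)
r.servo_line(P+[.45],speed=.3)
s=r.snapshot("top");cv2.imwrite("pics/t5.png",s["frame"][:,:,::-1])
c=-s["R"].T@s["t"];d=ray(s,[192,172],.1)[0]-c
k=((C-.14*ey-c[:2])@ey)/(d[:2]@ey);X=c+k*d
xc=(X[:2]-C)@ex-.085;print("lid corner",X,xc,X[2]-.05,"theta",np.arctan2(X[2]-.05,-xc),"len",np.hypot(xc,X[2]-.05))
for th in np.arange(2.3,-.01,-.23): print(round(th,2),np.round(tcp(th),3),np.round(r.inverse_kinematics(tcp(th),O),0) if r.inverse_kinematics(tcp(th),O) is not None else None)
p=tcp(2.3);print([r.inverse_kinematics([p[0],p[1],z],O) is not None for z in (.38,.42,.45)],r.sense()["clock"])
E
```

```text
lid corner [0.569713   0.09356066 0.25179388] -0.009607434487445735 0.2017938803435712 theta 1.5232221129993684 len 0.20202245652784764
2.3 [0.686 0.242 0.326] [ 17.  25.  55.  -0. 100. 103.]
2.07 [0.659 0.24  0.349] [ 17.  21.  58.  -0. 101. 103.]
1.84 [0.628 0.238 0.367] [ 18.  16.  62.  -0. 102. 104.]
1.61 [0.594 0.236 0.376] [ 19.  11.  67.  -0. 102. 105.]
1.38 [0.558 0.233 0.378] [ 19.   6.  73.  -0. 102. 105.]
1.15 [0.523 0.231 0.371] [ 20.   1.  79.  -0. 101. 106.]
0.92 [0.49  0.228 0.356] [ 21.  -4.  85.  -0.  99. 107.]
0.69 [0.462 0.226 0.335] [ 22.  -8.  91.  -0.  97. 108.]
0.46 [0.439 0.225 0.307] [ 23. -11.  96.  -0.  95. 109.]
0.23 [0.423 0.224 0.275] [ 24. -13. 101.  -0.  92. 110.]
0.0 [0.415 0.223 0.24 ] [ 24. -13. 105.  -0.  88. 110.]
[True, True, True] 13.5583
```

```bash
python3 - <<'E'
from lid import *
r.grab(20)
p=tcp(2.3)
w=r.snapshot("wrist")
r.reach([p[0],p[1],.45],O)
t=r.snapshot("top");s=r.snapshot("scene")
a=np.hstack([cv2.resize(w["frame"],(400,300)),cv2.resize(s["frame"],(400,300))])
b=np.hstack([cv2.resize(t["frame"],(400,300)),cv2.resize(t["frame"][150:310,:240],(400,300))])
cv2.imwrite("pics/m6.png",np.vstack([a,b])[:,:,::-1]);print(r.sense()["clock"],r.sense()["tcp_pos"])
E
```

```text
16.4583 [0.68553528 0.24184548 0.45096362]
```

View pics/m6.png

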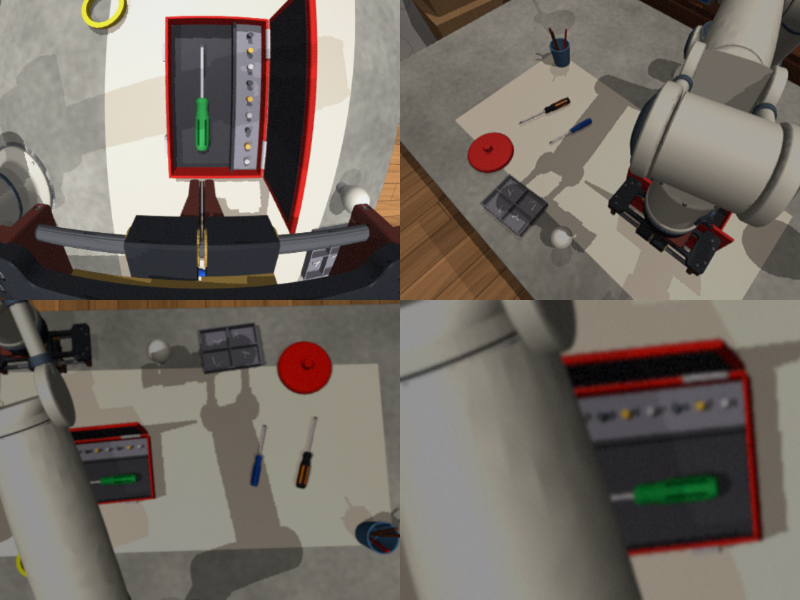

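The wrist view (top left, around (202,100)) shows the green driver flat and parallel in the front compartment. The other two drivers have not moved, and the hand is above and behind the open lid. Next I close the lid.

```bash
python3 - <<'E'
from lid import *
r.servo_line(tcp(2.3),speed=.2); f0=r.sense()["contact_force"]
for th in [2.05,1.8,1.6,1.4,1.2,1.0,.8,.6,.4,.25,.12,.04]:
    r.servo_line(tcp(th),speed=.09); s=r.sense(); f=s["contact_force"]-f0; print(th,f.round(1),round(s["clock"],1))
    if np.linalg.norm(f)>35: break
else:
    p=tcp(0)
    for dz in np.arange(.003,-.008,-.001):
        r.servo_line([p[0],p[1],p[2]+dz],speed=.02); f=r.sense()["contact_force"]-f0; print(round(dz,3),f.round(1))
        if f[2]>20: break
    r.wait(.2)
print(r.sense()["clock"])
E
```

```text
2.05 [ 0.3 -1.  -0.7] 17.8
1.8 [-0.3  0.5 -0.8] 18.4
1.6 [ 0.5  0.4 -0.1] 18.9
1.4 [ 1.1 -0.8  0.2] 19.4
1.2 [0.  0.1 0.1] 19.9
1.0 [ 1.1 -0.1 -1.1] 20.4
0.8 [ 1.   0.7 -0.2] 20.9
0.6 [ 0.4 -1.2  0.1] 21.4
0.4 [-0.  -0.2  1. ] 21.9
0.25 [ 0.  -0.5 -0.1] 22.3
0.12 [-0.4 -0.1 -0.2] 22.7
0.04 [ 0.5 -0.5 -0.4] 23.0
0.003 [ 0.2 -1.   0.7]
0.002 [ 0.9 -0.1 -0.8]
0.001 [-0.4  0.5  0.6]
0.0 [-2.8 -0.8  4.1]
-0.001 [-4.9 -1.9 10.1]
-0.002 [-7.6 -3.5 14.7]
-0.003 [-9.7 -4.6 19.7]
-0.004 [-10.6  -6.6  24.3]
25.2417
```

```bash
python3 - <<'E'
from lid import *
p=tcp(0)
r.servo_line([p[0],p[1],.35],speed=.2)
r.reach([.188,-.57,.405],[180,0,18.3])
t=r.snapshot("top");s=r.snapshot("scene")
a=np.hstack([cv2.resize(t["frame"],(400,300)),cv2.resize(s["frame"],(400,300))])
b=np.hstack([cv2.resize(t["frame"][150:310,0:240],(400,300)),cv2.resize(s["frame"][190:370,290:490],(400,300))])
cv2.imwrite("pics/f7.png",np.vstack([a,b])[:,:,::-1]);print(r.sense()["clock"])
E
```

```text
28.9667
```

View pics/f7.png

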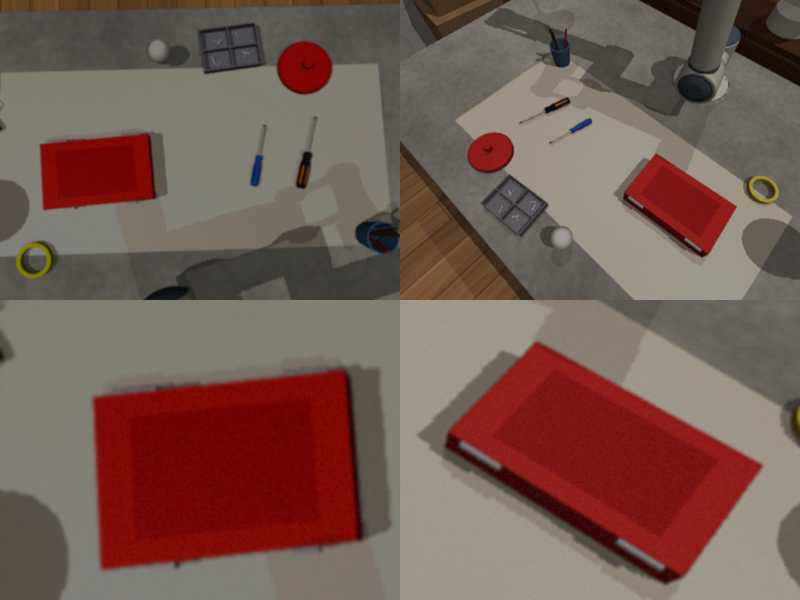

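Both views show the lid shut flush on the case (top view about (97,170)). The blue and black-and-orange drivers have not moved, and the arm is clear.

```bash
python3 -c "
from station import r
print(r.hand_in())"
```

```text
the job is handed in; nothing more can be done
None
```

The green screwdriver lies flat and lengthwise in the front compartment, the lid is fully shut, the blue and black-and-orange drivers were left where they lay, and the job was handed in at about 29 s of the 51 s allowed.

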